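# Clear the swivel base of swarf and lift out its ball seat

### The arm

A 6-joint arm with a two-finger parallel gripper is mounted at the origin on a cart in front of the work surface, level with it; the furniture and walls round the work are solid. World frame = base frame: x ahead of the robot, y to its left, z up, the work surface at z = 0. Lengths are in mm, angles in degrees, forces in N, time in s.
With the tool pointing down it reaches from about 300 to 850 mm from the base axis. Payload 4.2 kg.
Tool frame: the origin (TCP) lies midway between the tips of the shut fingers; the grasp point (between the pads) lies 19 mm behind it; z points along the fingers, y is the line along which they close (so a half turn about z gives the same grasp; the last joint's range is limited). The gripper opens to 91 mm and grips with 3 to 60 N. Pads are 32 mm wide; open, the fingers measure 118 mm over their backs; the gripper's body (76 mm by 178 mm) begins 60 mm behind the grasp point.
Start: joints at [-71.333, 18.312, 89.639, -0, 72.044, -1.146], TCP at [194.9, -540.978, 213.976] pointing down, gripper open.
Joint ranges: [-177.97, 177.97], [-48.28, 115.42], [12.27, 149.76], [-77.06, 257.06], [2.81, 150.46], [-146.56, 146.56]. Speed limits (degrees/s): [147.25, 147.25, 180, 180, 180, 180].

### API

Orientations are given as [roll, pitch, yaw] about the fixed x, y, z axes, in that order (R = Rz(yaw) Ry(pitch) Rx(roll)).
In Python, from workcell import env, telemetry, grab_frame, camera_model, job_done gives the robot as it stands (env), with the cameras as plain functions, the readings (telemetry) and the job as plain functions.
- The arm moves only by the shell command python3 drive.py 'ROWS' [OPENING] [FORCE]. ROWS is one flat JSON list of numbers that holds 1 to 8 rows one after another, with no inner brackets; each row has 6 numbers: dx, dy, dz in shares of the most that a row can go, 1 being 50 mm, then a rotation vector rx, ry, rz in parts of the range, where 1.0 means 45 degrees; each row shifts and turns the commanded pose from where the row before left it, along the tool's axes as they then stand; what a row does not reach is not made up. A row lasts 1/10 s, in which the tool goes at most 50 mm and 8.59 degrees, less where a joint would pass 70% of its speed; a pose out of reach is approached as far as the arm can. OPENING is the finger opening in mm, set as the command begins (- or left out keeps the last). The fingers move at their own pace and stop on an object; FORCE is the grip in N (left out, the last holds). Time passes only in rows, so rows that do not move let the fingers close. It prints the time, the measured TCP pose, the force, the opening and the grip force at its end. Shift and turn numbers lie between -1 and 1, and a call with a number outside is refused. Input that does not fit is refused with a message, and nothing moves.
- telemetry.state(): the state, without advancing time (a new reading comes with each control period).
- grab_frame(name): name is "scene" or "top" or "wrist"; returns the picture (384x512x3 uint8, blue, green, red); there is no depth.
- camera_model(name): a dict with "fx", "fy", "cx", "cy" (pixels), "T" (4x4, takes a point from camera to world coordinates). Camera axes: x right, y up, looking along -z (the intrinsics and any distortion apply to the point x, -y, -z); pixel columns grow to the right and rows downward; lengths in mm; the calibration is good to about 2 mm. A picture is of the moment at which its call begins: read the wrist's pose just before it. camera_model takes no time and is no camera call; for the wrist camera it gives the pose at the moment of the call.
- job_done(): hands the job in; it is judged then, once.
The state is a dict: "time_s": time; "qpos": joint angles; "qvel": joint speeds; "effort": joint torques, N m; "ee_pos": TCP position; "ee_rot": TCP orientation; "force": force on the tool from outside, world axes, zero at the start; "torque": the same for the moment, N m; "gripper_width": finger opening in mm; "gripper_force": force on a finger pad.
Only numpy, scipy, OpenCV 4.12 (cv2) and the standard library are available. Lean on these libraries where they do the work, as an engineer would, in place of code of your own. Each camera call takes 0.05 s, during which the arm holds its last target. There are 200 camera calls.

### The job

Strip the swivel base for inspection. First wipe the loose swarf off the base's bare top face with the wooden block (not with the fingers), so that none can fall into the bore, and put the block back down on the bench. Then grip the dished ball seat by its two flats, give it a quarter turn to free it, lift it straight out about 12 cm, keeping it level with the loose ball in the middle of its dish all the way, and finish still holding it up there, level and still; leave the other tools where they are.

Things in the scene. Friction and masses are not known exactly. Their poses are not given: they have to be found in the camera images.
- pivot_base: swivel base fixed to the bench: steel plate, top face 30 mm above the bench, on a grey cast foot 4 mm wider all round (below 22 mm height). Origin: on the bench under the ball seat's axis. y is its long direction: plate from y = -165 mm (free end, where the swarf lies; the nearest edge to wipe it over) to +50 mm, and x = -50 to +50 mm; z up
- ball_seat: ball seat, loose, 0.33 to 0.63 kg: round steel head 60 mm across, 22 mm high, standing on the plate; two parallel flats 50 mm apart (at x = -25 and +25 mm, each 33 mm long, full height); its top is a dish 44 mm wide, 5.7 mm deep. Origin: centre of the head's underside, 30 mm above the bench at the start; x across the flats, z up
- bar (a point): centre of the seat's cross bar, 18 mm under the head on a 25 mm neck: 44 x 14 x 8 mm along the seat's x. At the start it lies across the slot (seat x along base x within 6 degrees, flats facing the plate's long edges) and locks the seat down; after a quarter turn either way (within 10 degrees) it lies along the slot and the seat lifts out. It turns freely, without a stop
- slot (a point): middle of the keyhole in the top face, under the seat: round bore 28 mm (1.5 to 3 mm of play round the neck) with a slot 23 mm wide and 52 mm long along the base's y; the top is 10 mm thick, a hollow is under it
- dish (a point): where the ball's centre belongs: on the seat's axis, 26.3 mm above the head's underside (fixed to the seat)
- ball: the loose steel ball, 20 mm diameter, 33 g, lying in the seat's dish and free to roll; its top stands 36 mm above the head's underside; origin: its centre
- block: the wooden block for wiping: offcut of timber 45 x 120 x 45 mm (x, y, z), 0.15 kg, lying on the bench to the left of the base; origin: centre of its underside, long side along y; grip it across its 45 mm
- chip_1: a loose curl of dark metal swarf, 18 x 9 mm, 10 g, on the base's top face (origin: centre of its underside, on the face at the start)
- chip_2: a loose curl of dark metal swarf, 14 x 10 mm, 10 g, on the base's top face (origin: centre of its underside, on the face at the start)
- chip_3: a loose curl of dark metal swarf, 18 x 8 mm, 10 g, on the base's top face (origin: centre of its underside, on the face at the start)
- chip_4: a loose curl of dark metal swarf, 16 x 10 mm, 10 g, on the base's top face (origin: centre of its underside, on the face at the start)
- chip_5: a loose curl of dark metal swarf, 13 x 9 mm, 10 g, on the base's top face (origin: centre of its underside, on the face at the start)
- pliers: combination pliers lying on the bench beyond the free end, 48 x 176 x 12 mm, not to be disturbed; origin: centre of the underside, length along y
- brush: flat paint brush lying on the bench to the right, 50 x 211 x 16 mm, not to be disturbed; origin: centre of the underside, length along y
- screwdriver: screwdriver lying on the bench behind the base, 30 x 253 x 30 mm, not to be disturbed; origin: centre of the underside, length along y, handle towards +y

How it is judged (in metres and radians):
On the way, in this order (a step that is already met when the one before it is completed fails the run):
1. the swarf is off the base's face, down on the bench, the seat not yet turned (height (world z) of each of chip_1, chip_2, chip_3, chip_4, chip_5 below 0.022 m and horizontal distance between each of chip_1, chip_2, chip_3, chip_4, chip_5 and pivot_base above 0.075 m and angle between the x axis of ball_seat and the x axis of pivot_base, either way round below 0.5 rad), for 0.1 s.
2. the seat, still down in the base, is turned a quarter turn (angle between the x axis of ball_seat and the x axis of pivot_base, either way round above 1.3 rad and z of ball_seat in the frame of pivot_base below 0.037 m), for 0.1 s.
3. the seat is lifted clear of the base (z of ball_seat in the frame of pivot_base above 0.08 m and contact force between ball_seat and pivot_base below 0.1 N), for 0.1 s.
At the end, for the whole second after the job is handed in: the seat is held in the fingers, its head at least 12 cm above the bench, clear of the base, level within 0.1 rad and still; the ball rests within 6 mm of the dish's middle; all five curls lie on the bench off the base, and so does the block (height (world z) of ball_seat above 0.12 m and angle between ball_seat's own z axis and vertical below 0.1 rad and linear speed of ball_seat below 0.03 m/s and contact force between the fingers and ball_seat above 1 N and contact force between each of ball_seat, block and pivot_base below 0.1 N and contact force between ball_seat and block below 0.1 N and distance between ball and dish below 0.006 m and linear speed of ball below 0.04 m/s and height (world z) of block below 0.028 m and height (world z) of each of chip_1, chip_2, chip_3, chip_4, chip_5 below 0.022 m and horizontal distance between each of chip_1, chip_2, chip_3, chip_4, chip_5 and pivot_base above 0.075 m); the arm keeps its last pose, push and grip.
It fails at once if the seat tipped by more than 0.25 rad (angle between ball_seat's own z axis and vertical above 0.25 rad).
It fails at once if the ball rolls more than 10 mm from the middle of the dish (distance between ball and dish above 0.01 m).
It fails at once if swarf touched with the fingers (contact force between the fingers and chip_1 above 0.3 N or contact force between the fingers and chip_2 above 0.3 N or contact force between the fingers and chip_3 above 0.3 N or contact force between the fingers and chip_4 above 0.3 N or contact force between the fingers and chip_5 above 0.3 N).
It fails at once if the pliers, brush or screwdriver shifted by more than 3 cm (distance of any of pliers, brush, screwdriver from where it was at the start of the episode above 0.03 m).
It also fails if it takes over 72 s, if anything falls off the work surface, if the arm or the gripper's body presses on something with over 40 N, if the wrist force passes 120 N, or if a joint passes its speed limit or range.

## Working session

There is one attempt and no reset: what is moved stays moved. The work goes in short steps, Python scripts to look and compute and a shell command to move; the robot and the scene stay as the last step left them, time stands still between calls to the robot, and variables do not carry over. Pictures are saved under pics/ and viewed, at most 13 in all, crops included, and the job is handed in when it is done.

```bash
ls; mkdir -p pics; python3 - <<'E'
from workcell import env, telemetry, grab_frame, camera_model, job_done
import cv2,numpy as np
s=telemetry.state();print(s)
a=grab_frame("scene");b=grab_frame("top")
cv2.imwrite("pics/a.png",a);cv2.imwrite("pics/b.png",cv2.resize(b,(800,600),interpolation=cv2.INTER_CUBIC))
for n in("scene","top","wrist"):print(n,camera_model(n))
E
```

```text
drive.py
pics
workcell.py
{'time_s': 0.0, 'qpos': array([-7.13339524e+01,  1.83515985e+01,  8.97078637e+01,  1.01479975e-03,
        7.20418062e+01, -1.14521409e+00]), 'qvel': array([-0.09884947,  0.08218058,  0.01358082, -0.04889023, -0.03360221,
       -0.08308531]), 'effort': array([ 2.09891390e-03, -4.12456870e+01, -2.31972027e+01,  7.26638851e-02,
        4.57082014e-02, -1.55248918e-04]), 'ee_pos': array([ 194.73104943, -540.4832893 ,  213.11081786]), 'ee_rot': array([-1.79898771e+02, -2.98860498e-03,  1.98109453e+01]), 'force': array([-0.01637725, -0.20173435, -0.6135092 ]), 'torque': array([-0.02598133, -0.01206645, -0.02178664]), 'gripper_force': 0.0, 'gripper_width': 90.99186988340759}
scene {'fx': 351.09825534649246, 'fy': 351.09825534649246, 'cx': 256.2849945125622, 'cy': 197.42109858188738, 'T': array([[-7.76885100e-01,  4.20366562e-01, -4.68765927e-01,
         5.60471928e+01],
       [-6.29294050e-01, -5.43144129e-01,  5.55862801e-01,
         5.52986902e+02],
       [-2.09413267e-02,  7.26833136e-01,  6.86494758e-01,
         7.95083177e+02],
       [ 0.00000000e+00, 
[... 272 characters left out ...]
99987781e-01,  4.25474029e-03,  2.51702505e-03,
        -4.82627371e+01],
       [ 3.06659972e-03,  1.34540195e-01,  9.90903392e-01,
         1.45348007e+03],
       [ 0.00000000e+00,  0.00000000e+00,  0.00000000e+00,
         1.00000000e+00]])}
wrist {'fx': 329.4901528328484, 'fy': 329.4901528328484, 'cx': 255.1408022322028, 'cy': 189.97069927994357, 'T': array([[ 3.40458649e-01,  9.00238539e-01,  2.71400959e-01,
         2.71720371e+02],
       [-9.40255086e-01,  3.26849392e-01,  9.53407005e-02,
        -5.14144313e+02],
       [-2.87786532e-03, -2.87645698e-01,  9.57732567e-01,
         3.83713923e+02],
       [ 0.00000000e+00,  0.00000000e+00,  0.00000000e+00,
         1.00000000e+00]])}
```

View pics/a.png

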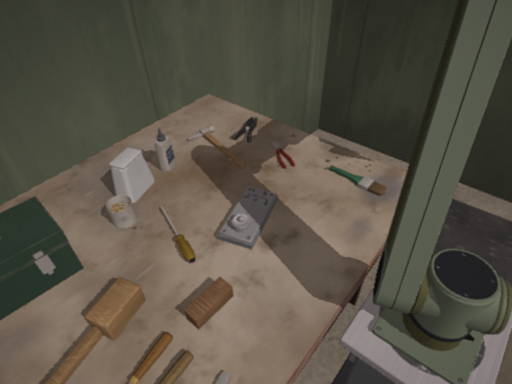

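View pics/b.png

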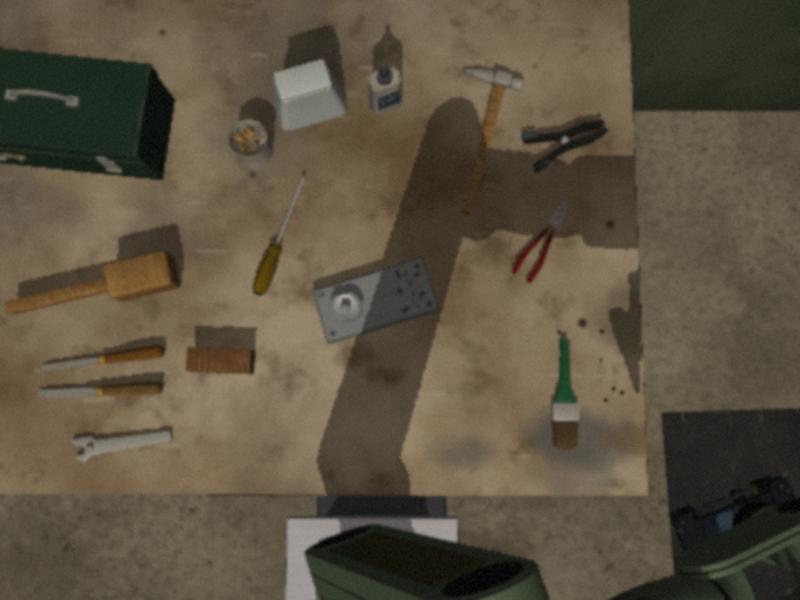

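The scene view shows the base in the middle (ball seat at about (240,222)) with the block at (208,302). In the enlarged top view the seat is at (347,303), the free end with the swarf is on the right at about (430,285), and the block is at (220,360).

```bash
cat > h.py <<'E'
from workcell import env, telemetry, grab_frame, camera_model, job_done
import cv2,numpy as np
from scipy.spatial.transform import Rotation as R
def ray(n,u,v,M=None):
    m=M or camera_model(n);T=m["T"]
    d=T[:3,:3]@np.array([(u-m["cx"])/m["fx"],-(v-m["cy"])/m["fy"],-1]);return T[:3,3],d
def atz(n,u,v,z,M=None):
    o,d=ray(n,u,v,M);return o+d*(z-o[2])/d[2]
def tri(rs):
    A=0;b=0
    for o,d in rs:
        d=d/np.linalg.norm(d);P=np.eye(3)-np.outer(d,d);A=A+P;b=b+P@o
    return np.linalg.solve(A,b)
def proj(M,p):
    T=M["T"];q=T[:3,:3].T@(np.array(p)-T[:3,3]);return M["cx"]-M["fx"]*q[0]/q[2],M["cy"]+M["fy"]*q[1]/q[2]
def delta(pos,yaw,s=None):
    s=s or telemetry.state();C=R.from_euler("xyz",s["ee_rot"],degrees=True)
    G=R.from_euler("xyz",[180,0,yaw],degrees=True)
    return C.inv().apply(np.array(pos)-s["ee_pos"]).round(1),(C.inv()*G).as_rotvec(degrees=True).round(2)
E
python3 - <<'E'
from h import *
a=cv2.imread("pics/a.png");b=cv2.imread("pics/b.png")
c1=cv2.resize(a[175:255,205:290],None,fx=5,fy=5,interpolation=cv2.INTER_CUBIC)
c2=cv2.resize(b[240:360,290:450],None,fx=5,fy=5,interpolation=cv2.INTER_CUBIC)[:600]
cv2.imwrite("pics/c2.png",c2)
k=800/512
for p in [(188,347),(253,348),(252,374),(187,371)]: print("block",atz("top",p[0]/k,p[1]/k,45).round(1))
print("seat",atz("top",347/k,300/k,52).round(1))
for p in [(315,288),(421,258),(438,311),(329,342)]: print("base",atz("top",p[0]/k,p[1]/k,26).round(1))
E
```

```text
block [462.5 343.2  45. ]
block [461.1 222.2  45. ]
block [412.9 222.6  45. ]
block [417.9 343.2  45. ]
seat [551.1  47.8  52. ]
base [577.4 110.9  26. ]
base [636.5 -91.4  26. ]
base [ 534.2 -123.8   26. ]
base [474.3  82.5  26. ]
```

View pics/c2.png

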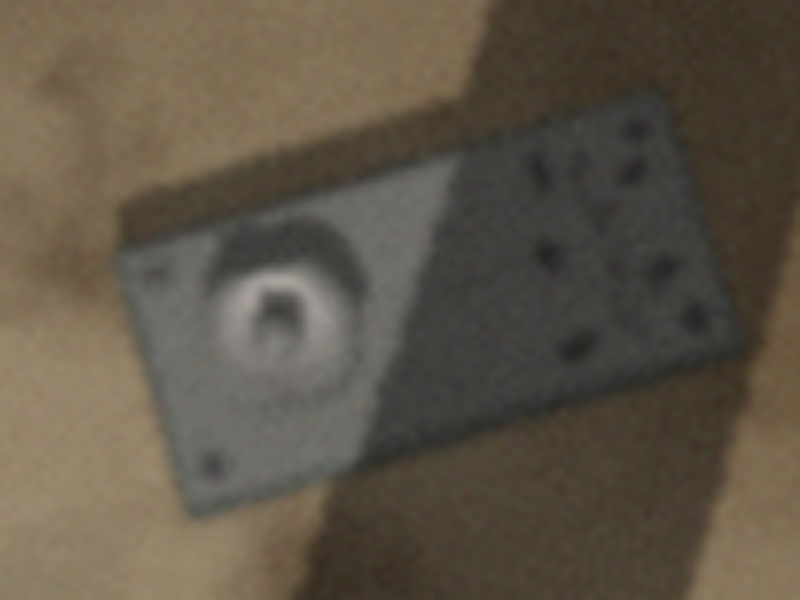

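The crop shows the seat at about (280,320), slightly off-plumb because of its height. The five curls are at (540,168), (548,255), (577,347), (632,168) and (663,268). The plate corners are at (120,250), (655,88), (745,350) and (195,515), and the dark dots near the corners are screws. Next I'll move the wrist camera over the base.

```bash
python3 -c "
from h import *
print(delta([560,-40,230],19.8))"
```

```text
(array([ 513.3, -347.1,  -16.2]), array([-0.09, -0.  ,  0.01]))
```

The rows are not in the units I measure in: shifts go in shares of 50 mm and turns go in shares of 45 degrees. I convert before sending: 36 mm is 0.72, 32 mm is 0.64.

```bash
python3 drive.py '[0.4, -0.28, -0.02, 0, 0, 0, 0.64, -0.44, -0.02, 0, 0, 0, 0.72, -0.48, -0.02, 0, 0, 0, 0.72, -0.48, -0.02, 0, 0, 0, 0.72, -0.48, -0.02, 0, 0, 0, 0.72, -0.48, -0.02, 0, 0, 0, 0.72, -0.48, -0.02, 0, 0, 0, 0.72, -0.48, -0.02, 0, 0, 0]' | tail -3; python3 drive.py '[0.72, -0.48, -0.02, 0, 0, 0, 0.72, -0.48, -0.02, 0, 0, 0, 0.72, -0.48, -0.02, 0, 0, 0, 0.72, -0.48, -0.02, 0, 0, 0, 0.72, -0.48, -0.02, 0, 0, 0, 0.72, -0.48, -0.02, 0, 0, 0, 0.4, -0.28, -0.02, 0, 0, 0, 0, 0, 0, 0, 0, 0]' |tail -3
python3 drive.py '[0, 0, 0, 0, 0, 0, 0, 0, 0, 0, 0, 0, 0, 0, 0, 0, 0, 0]'|tail -3; python3 - <<'E'
from h import *
import pickle
M=camera_model("wrist");f=grab_frame("wrist");pickle.dump((M,f),open("w1.pkl","wb"))
cv2.imwrite("pics/w1.png",cv2.resize(f,(800,600),interpolation=cv2.INTER_CUBIC))
print(delta([438.5,283,160],90))
E
```

```text
force: [0.3, -0.2, 0.6]
gripper_width: 91.0
gripper_force: 0.0
force: [-0.6, -0.4, 0.8]
gripper_width: 91.5
gripper_force: 0.0
force: [0.4, -0.9, -0.6]
gripper_width: 91.4
gripper_force: 0.0
(array([   4.8, -355.4,   69. ]), array([ 0.000e+00,  2.000e-02, -7.028e+01]))
```

View pics/w1.png

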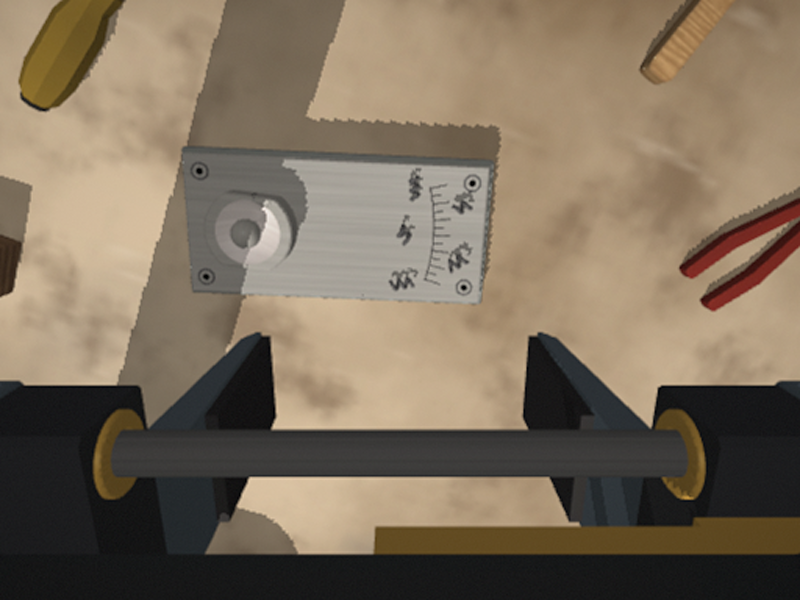

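The wrist view is clear:
- **Screws:** (199,171), (473,183), (464,287) and (206,276).
- **Plate corners:** about (184,150), (490,164), (480,302) and (193,291).
- **Seat ball:** about (246,233).
- **Curls:** (415,185), (405,230), (403,280), (462,204) and (458,260).

Next I'll go above the block, taking a second view of the base on the way.

Converted, -30 mm is -0.6, -15 mm is -0.3, -6 degrees is -0.1333.

```bash
python3 - <<'E'
from h import *
import pickle
M,f=pickle.load(open("w1.pkl","rb"));k=800/512
g=lambda p,z:atz("wrist",p[0]/k,p[1]/k,z,M).round(1)
for p in[(184,150),(490,164),(480,302),(193,291)]:print("corner",g(p,30))
S=[(199,171),(473,183),(464,287),(206,276)];W=[g(p,30) for p in S]
for w in W:print("screw",w)
e=(W[1]+W[2]-W[0]-W[3])/2;print("yaw y",np.degrees(np.arctan2(-e[1],-e[0])),np.linalg.norm(e))
for p in[(415,185),(405,230),(403,280),(462,204),(458,260)]:print("chip",g(p,32))
print("seat top",g((246,233),56))
E
python3 drive.py '[0, -0.3, 0.08, 0, 0, -0.0889, 0, -0.6, 0.08, 0, 0, -0.1333, 0, -0.6, 0.08, 0, 0, -0.1333, 0, -0.6, 0.08, 0, 0, -0.1333, 0.1, -0.6, 0.08, 0, 0, -0.1333, 0.16, -0.6, 0.08, 0, 0, -0.1333, 0.2, -0.6, 0.08, 0, 0, -0.1333, 0.24, -0.6, 0.08, 0, 0, -0.1333]'|head -3
python3 - <<'E'
from h import *
print(delta([438.5,283,160],90))
E
```

```text
corner [575.4 111.4  30. ]
corner [638.3 -91.   30. ]
corner [ 543.  -122.8   30. ]
corner [478.2  82.2  30. ]
screw [565.1  98.3  30. ]
screw [622.3 -84.7  30. ]
screw [ 549.8 -107.1   30. ]
screw [492.8  75.8  30. ]
yaw y 107.33351536255824 191.6536263679871
chip [607.4 -46.8  32. ]
chip [575.3 -51.   32. ]
chip [539.9 -62.3  32. ]
chip [606.3 -82.6  32. ]
chip [567.7 -94.9  32. ]
seat top [540.8  50.3  56. ]
time_s: 2.85
ee_pos: [432.8, 143.0, 197.0]
ee_rot: [180.0, -0.0, 66.0]
(array([130.2, -51.9,  37. ]), array([ 4.000e-02, -2.000e-02, -2.403e+01]))
```

Converted, 32 mm is 0.64, 30 mm is 0.6, -6 degrees is -0.1333.

```bash
python3 drive.py '[0.6, -0.2, 0.12, 0, 0, -0.1333, 0.64, -0.16, 0.12, 0, 0, -0.1333, 0.64, -0.1, 0.12, 0, 0, -0.1333, 0.48, -0.06, 0.12, 0, 0, -0.1333, 0.2, 0, 0.08, 0, 0, 0, 0, 0, 0, 0, 0, 0, 0, 0, 0, 0, 0, 0, 0, 0, 0, 0, 0, 0]'|head -3
python3 - <<'E'
from h import *
import pickle
print(delta([438.5,283,160],90))
M=camera_model("wrist");f=grab_frame("wrist");pickle.dump((M,f),open("w2.pkl","wb"))
cv2.imwrite("pics/w2.png",cv2.resize(f,(800,600),interpolation=cv2.INTER_CUBIC))
E
```

```text
time_s: 3.65
ee_pos: [440.8, 272.4, 169.3]
ee_rot: [180.0, 0.0, 89.7]
(array([10.6, -2.3,  9.3]), array([ 0.03,  0.02, -0.31]))
```

View pics/w2.png

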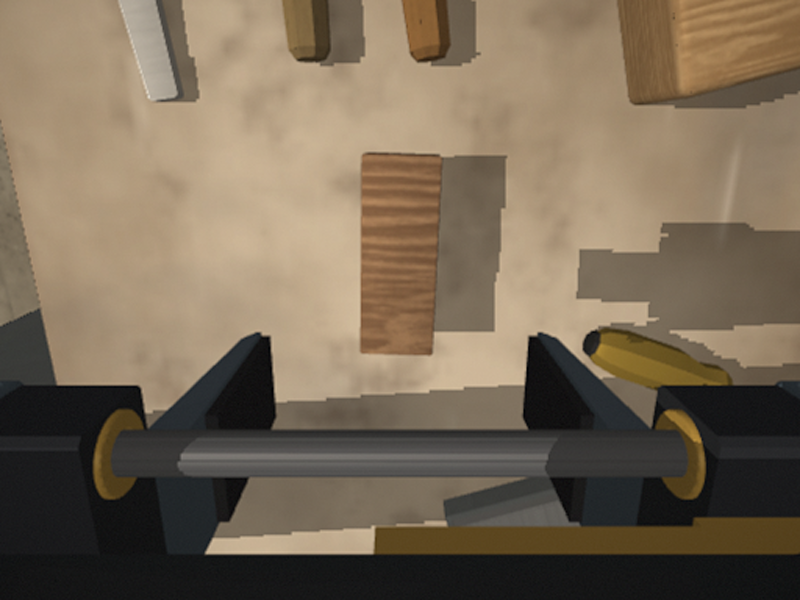

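The block's top face has corners at about (361,155), (441,155), (434,354) and (361,354).

```bash
python3 - <<'E'
from h import *
import pickle
M,f=pickle.load(open("w2.pkl","rb"));k=800/512
P=[atz("wrist",p[0]/k,p[1]/k,45,M) for p in[(361,156),(441,156),(434,354),(361,354)]]
for p in P:print(p.round(1))
c=sum(P)/4;T=camera_model("top")
b=tri([ray("wrist",361/k,354/k,M),ray("top",187/k,0)]) if 0 else None
# height check: triangulate corners in both views (top view px)
for p,q in[((441,156),(188,347)),((361,156),(187,371)),((434,354),(253,348)),((361,354),(252,374))]:
    print("tri",tri([ray("wrist",p[0]/k,p[1]/k,M),ray("top",q[0]/k,q[1]/k)]).round(1))
print(c,delta([c[0],c[1],20],89),delta([c[0],c[1],20],91))
E
```

```text
[420.3 346.2  45. ]
[464.5 346.   45. ]
[462.5 228.   45. ]
[417.4 228.1  45. ]
tri [464.1 345.8  36.1]
tri [418.9 346.1  33.8]
tri [462.5 224.   35.6]
tri [414.9 224.2  35. ]
[441.18690525 287.07893665  45.        ] (array([ 14.6,   0.2, 149.4]), array([0.03, 0.01, 0.69])) (array([ 14.6,   0.2, 149.4]), array([ 0.03,  0.01, -1.31]))
```

Converted, 35 mm is 0.7, 25 mm is 0.5, 0.9 degrees is 0.02.

```bash
python3 drive.py '[0.14, 0, 0.2, 0, 0, 0.02, 0.14, 0, 0.5, 0, 0, 0, 0, 0, 0.7, 0, 0, 0, 0, 0, 0.7, 0, 0, 0, 0, 0, 0.5, 0, 0, 0, 0, 0, 0.3, 0, 0, 0, 0, 0, 0.08, 0, 0, 0, 0, 0, 0, 0, 0, 0]' 70|head -3
python3 drive.py '[0, 0, 0, 0, 0, 0, 0, 0, 0, 0, 0, 0, 0, 0, 0, 0, 0, 0, 0, 0, 0, 0, 0, 0, 0, 0, 0, 0, 0, 0, 0, 0, 0, 0, 0, 0]' 30 35; python3 -c "
from h import *
print(delta([441,286,20],89))"
```

```text
time_s: 4.5
ee_pos: [440.5, 287.5, 19.3]
ee_rot: [-179.9, 0.0, 88.9]
time_s: 5.1
ee_pos: [441.0, 287.8, 20.6]
ee_rot: [179.9, -0.0, 88.9]
force: [-0.9, -0.6, 5.8]
gripper_width: 45.1
gripper_force: 34.9
(array([-1.8,  0. ,  0.6]), array([ 0.05, -0.03, -0.1 ]))
```

Converted, -40 mm is -0.8, -35 mm is -0.7.

```bash
python3 drive.py '[0, 0, -0.4, 0, 0, 0, 0, 0, -0.7, 0, 0, 0, 0, 0, -0.7, 0, 0, 0, -0.3, 0.12, -0.3, 0, 0, 0, -0.7, 0.28, 0, 0, 0, 0, -0.8, 0.32, 0, 0, 0, 0, -0.8, 0.32, 0, 0, 0, 0, -0.8, 0.32, 0, 0, 0, 0]'|head -3
python3 drive.py '[-0.8, 0.32, 0, 0, 0, 0, -0.8, 0.32, 0, 0, 0, 0, -0.7, 0.28, 0, 0, 0, 0, -0.4, 0.12, 0, 0, 0, 0.0889, 0, 0, 0, 0, 0, 0.1556, 0, 0, 0, 0, 0, 0.1778, 0, 0, 0, 0, 0, 0.1778, 0, 0, 0, 0, 0, 0.1778]'|head -3
python3 drive.py '[0, 0, 0, 0, 0, 0.1778, 0, 0, 0, 0, 0, 0.1778, 0, 0, 0, 0, 0, 0.1778, 0, 0, 0, 0, 0, 0.1778, 0, 0, 0, 0, 0, 0.0889, 0, 0, 0, 0, 0, 0, 0, 0, 0, 0, 0, 0, 0, 0, 0, 0, 0, 0]'; python3 -c "
from h import *
print(delta([560.7,-14.5,51],17.3))"
```

```text
time_s: 5.9
ee_pos: [505.5, 114.8, 124.6]
ee_rot: [-180.0, 0.0, 88.9]
time_s: 6.7
ee_pos: [554.5, -19.8, 124.3]
ee_rot: [-180.0, 0.0, 53.6]
time_s: 7.5
ee_pos: [554.8, -19.6, 124.7]
ee_rot: [-180.0, 0.0, 18.0]
force: [0.2, 0.1, -0.8]
gripper_width: 45.0
gripper_force: 34.9
(array([ 7.2, -3. , 73.7]), array([-0.  ,  0.02,  0.67]))
```

Converted, 20 mm is 0.4, 10 mm is 0.2, 0.7 degrees is 0.0156.

```bash
python3 drive.py '[0.08, 0, 0.2, 0, 0, 0.0156, 0.06, 0, 0.4, 0, 0, 0, 0, 0, 0.4, 0, 0, 0, 0, 0, 0.2, 0, 0, 0, 0, 0, 0.12, 0, 0, 0, 0, 0, 0, 0, 0, 0, 0, 0, 0, 0, 0, 0]'; python3 - <<'E'
from h import *
f=grab_frame("wrist")
cv2.imwrite("pics/w3.png",cv2.resize(f,(800,600),interpolation=cv2.INTER_CUBIC))
print(delta([561.6,-17.3,51],17.3))
E
```

```text
time_s: 8.2
ee_pos: [562.2, -17.5, 59.5]
ee_rot: [180.0, -0.1, 17.2]
force: [0.1, 0.2, -1.5]
gripper_width: 45.2
gripper_force: 34.9
(array([-0.6, -0.4,  8.7]), array([ 0.04, -0.09, -0.09]))
```

View pics/w3.png

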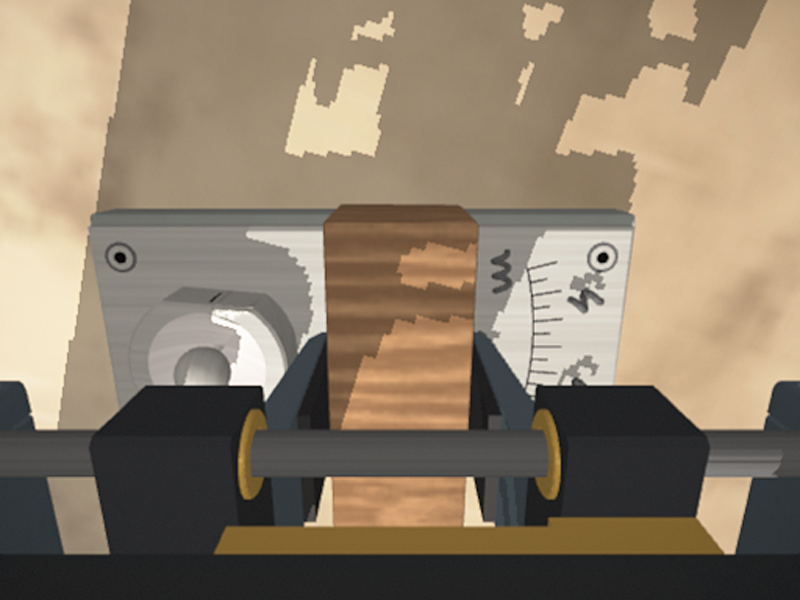

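The block is square to the plate, between the seat (205,365) and the nearest curl (502,270), with clearance on both sides. I'll lower it onto the face.

Converted, 3 mm is 0.06, 2 mm is 0.04.

```bash
python3 drive.py '[0, 0, 0.06, 0, 0, 0, 0, 0, 0.06, 0, 0, 0, 0, 0, 0.04, 0, 0, 0, 0, 0, 0.02, 0, 0, 0, 0, 0, 0, 0, 0, 0, 0, 0, 0, 0, 0, 0]'; python3 drive.py '[0, 0, 0.02, 0, 0, 0, 0, 0, 0, 0, 0, 0, 0, 0, 0, 0, 0, 0]'
```

```text
time_s: 8.85
ee_pos: [561.5, -17.5, 50.6]
ee_rot: [180.0, -0.0, 17.2]
force: [-2.4, 0.1, 5.6]
gripper_width: 44.9
gripper_force: 34.9
time_s: 9.15
ee_pos: [561.6, -17.5, 50.6]
ee_rot: [180.0, -0.0, 17.2]
force: [-4.8, -0.5, 11.1]
gripper_width: 44.6
gripper_force: 34.9
```

Converted, 8 mm is 0.16, 7 mm is 0.14.

```bash
python3 drive.py '[0, 0.08, 0, 0, 0, 0, 0, 0.14, 0, 0, 0, 0, 0, 0.16, 0, 0, 0, 0, 0, 0.16, 0, 0, 0, 0, 0, 0.16, 0, 0, 0, 0, 0, 0.16, 0, 0, 0, 0, 0, 0.16, 0, 0, 0, 0, 0, 0.16, 0, 0, 0, 0]'; python3 drive.py '[0, 0.16, 0, 0, 0, 0, 0, 0.16, 0, 0, 0, 0, 0, 0.16, -0.01, 0, 0, 0, 0, 0.16, -0.02, 0, 0, 0, 0, 0.12, 0, 0, 0, 0, 0, 0.06, 0, 0, 0, 0, 0, 0, 0, 0, 0, 0, 0, 0, 0, 0, 0, 0]'; python3 - <<'E'
from h import *
f=grab_frame("wrist")
cv2.imwrite("pics/w4.png",cv2.resize(f,(800,600),interpolation=cv2.INTER_CUBIC))
E
```

```text
time_s: 9.95
ee_pos: [579.7, -72.0, 50.7]
ee_rot: [-179.8, -0.2, 17.1]
force: [-2.6, 8.4, 10.9]
gripper_width: 44.7
gripper_force: 34.9
time_s: 10.75
ee_pos: [591.4, -113.3, 50.7]
ee_rot: [180.0, -0.0, 17.2]
force: [0.5, 0.9, 4.1]
gripper_width: 44.6
gripper_force: 34.9
```

View pics/w4.png

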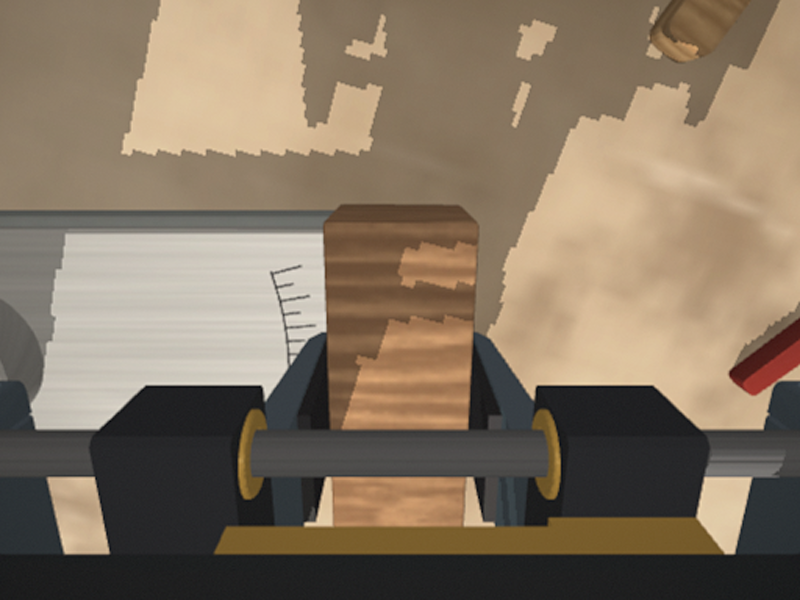

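The visible plate is clean behind the block. The ground beyond the edge is hidden, so I'll push on, rise, back off and inspect.

Converted, -40 mm is -0.8, -30 mm is -0.6.

```bash
python3 drive.py '[0, 0.16, 0, 0, 0, 0, 0, 0.16, 0, 0, 0, 0, 0, 0.16, 0, 0, 0, 0, 0, 0.16, 0, 0, 0, 0, 0, 0.16, 0, 0, 0, 0, 0, 0, -0.2, 0, 0, 0, 0, 0, -0.6, 0, 0, 0, -0.4, 0, -0.8, 0, 0, 0]'|head -3; python3 drive.py '[-0.8, -0.2, -0.4, 0, 0, 0, -0.8, -0.2, -0.4, 0, 0, 0, -0.8, -0.2, 0, 0, 0, 0, -0.4, 0, 0, 0, 0, 0, 0, 0, 0, 0, 0, 0, 0, 0, 0, 0, 0, 0, 0, 0, 0, 0, 0, 0]'|head -3; python3 - <<'E'
from h import *
import pickle
M=camera_model("wrist");f=grab_frame("wrist");pickle.dump((M,f),open("w5.pkl","wb"))
cv2.imwrite("pics/w5.png",cv2.resize(f,(800,600),interpolation=cv2.INTER_CUBIC))
E
```

```text
time_s: 11.6
ee_pos: [584.4, -156.6, 129.9]
ee_rot: [-179.9, 0.1, 17.3]
time_s: 12.3
ee_pos: [442.6, -170.0, 170.7]
ee_rot: [180.0, -0.1, 17.2]
```

View pics/w5.png

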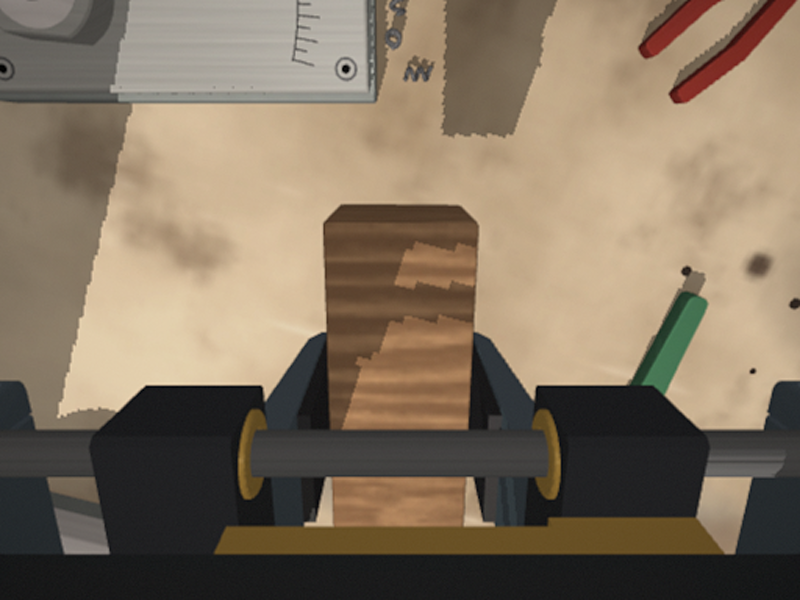

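Three curls lie on the bench just beyond the free end at about (400,8), (393,38) and (418,70). Anything further up is out of the frame. This bench area is free, with the brush well to the right at (690,300), so I'll set the block down here.

Converted, 35 mm is 0.7, 30 mm is 0.6.

```bash
python3 drive.py '[0, 0, 0.4, 0, 0, 0, 0, 0, 0.7, 0, 0, 0, 0, 0, 0.7, 0, 0, 0, 0, 0, 0.6, 0, 0, 0, 0, 0, 0.34, 0, 0, 0, 0, 0, 0.16, 0, 0, 0, 0, 0, 0.06, 0, 0, 0, 0, 0, 0.02, 0, 0, 0]'; python3 drive.py '[0, 0, 0, 0, 0, 0, 0, 0, 0, 0, 0, 0, 0, 0, 0.02, 0, 0, 0, 0, 0, 0, 0, 0, 0]'
```

```text
time_s: 13.15
ee_pos: [442.2, -170.1, 21.6]
ee_rot: [180.0, -0.0, 17.2]
force: [-0.7, -0.6, -1.9]
gripper_width: 44.9
gripper_force: 34.9
time_s: 13.55
ee_pos: [441.4, -170.0, 20.8]
ee_rot: [180.0, -0.0, 17.2]
force: [1.2, 0.2, -2.1]
gripper_width: 44.8
gripper_force: 34.9
```

Converted, 0.5 mm is 0.01.

```bash
python3 drive.py '[0, 0, 0.01, 0, 0, 0, 0, 0, 0.01, 0, 0, 0, 0, 0, 0, 0, 0, 0, 0, 0, 0, 0, 0, 0]'; python3 drive.py '[0, 0, 0, 0, 0, 0, 0, 0, 0, 0, 0, 0, 0, 0, 0, 0, 0, 0, 0, 0, -0.4, 0, 0, 0, 0, 0, -0.7, 0, 0, 0, 0, 0, -0.9, 0, 0, 0, 0, 0, -0.9, 0, 0, 0, 0.3, -0.14, -0.7, 0, 0, 0]' 75 ; python3 drive.py '[0.6, -0.28, -0.4, 0, 0, 0, 0.6, -0.28, -0.2, 0, 0, 0, 0.4, -0.16, 0, 0, 0, 0, 0, 0, 0, 0, 0, 0, 0, 0, 0, 0, 0, 0, 0, 0, 0, 0, 0, 0]' 66; python3 - <<'E'
from h import *
import pickle
M=camera_model("wrist");f=grab_frame("wrist");pickle.dump((M,f),open("w6.pkl","wb"))
cv2.imwrite("pics/w6.png",cv2.resize(f,(800,600),interpolation=cv2.INTER_CUBIC))
E
```

```text
time_s: 13.95
ee_pos: [441.4, -170.0, 20.6]
ee_rot: [180.0, -0.0, 17.2]
force: [-3.7, 1.3, 9.4]
gripper_width: 45.0
gripper_force: 34.9
time_s: 14.75
ee_pos: [453.2, -159.4, 202.0]
ee_rot: [179.9, -0.1, 17.1]
force: [0.1, -0.3, -0.2]
gripper_width: 75.2
gripper_force: 0.0
time_s: 15.35
ee_pos: [518.3, -101.2, 228.9]
ee_rot: [-180.0, 0.1, 17.2]
force: [-0.2, 0.0, -0.5]
gripper_width: 66.0
gripper_force: 0.0
```

View pics/w6.png

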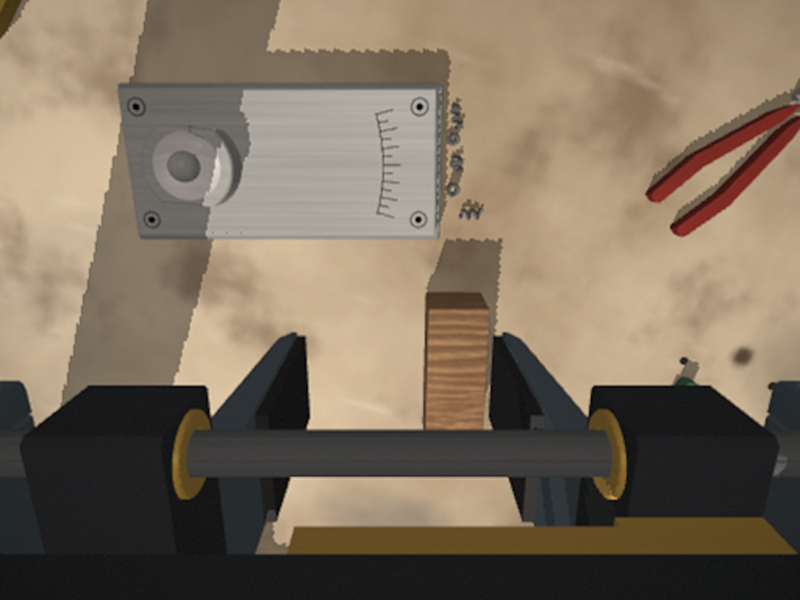

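All five curls are off the plate, at (457,108), (455,133), (458,162), (453,188) and (471,210). The block stands free at (457,360). I'll enlarge the seat and the curls.

```bash
python3 - <<'E'
from h import *
import pickle
M,f=pickle.load(open("w6.pkl","rb"));M1,f1=pickle.load(open("w1.pkl","rb"));k=800/512
for p in[(457,108),(455,133),(458,162),(453,188),(471,210)]:
    w=atz("wrist",p[0]/k,p[1]/k,3,M)-[540.4,50.5,0]
    print("chip base y",-.298*w[0]+.955*w[1], .955*w[0]+.298*w[1])
print("ball tri",tri([ray("wrist",246/k,232/k,M1),ray("wrist",184/k,166/k,M)]),atz("wrist",184/k,166/k,58,M))
z=lambda a,u,v,w,h,s:cv2.resize(a[v:v+h,u:u+w],(w*s,h*s),interpolation=cv2.INTER_CUBIC)
cv2.imwrite("pics/w7.png",np.hstack([z(f,88,76,72,64,7),z(f,274,54,42,64*7//7,7)]))
E
```

```text
chip base y -181.16990684024702 38.36383894270373
chip base y -180.25027117054023 21.114424679253965
chip base y -183.1164821469526 0.5132330475323172
chip base y -179.95184247585246 -18.511712025109027
chip base y -194.21159395427188 -35.05597423307458
ball tri [540.44058667  51.30572793  53.45278767] [540.87789804  49.82979694  58.        ]
```

View pics/w7.png

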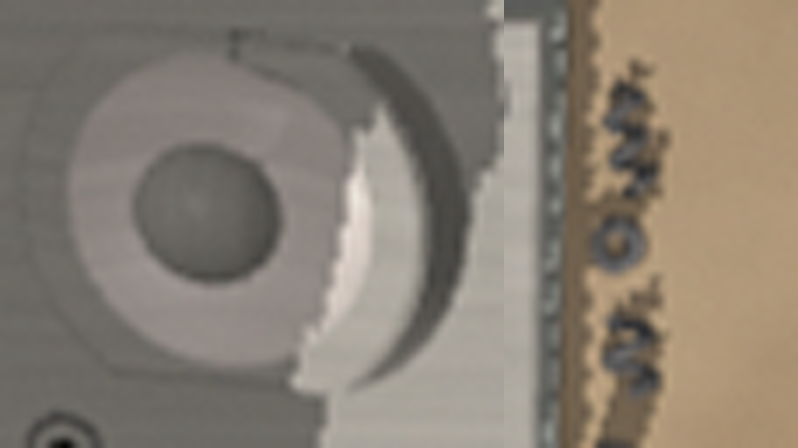

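The curls rest on the bench, clear of the foot. The seat's flats run from about (115,370) to (300,385), which is about 4–5° clockwise of the plate. I'll move above the seat.

Converted, -26 mm is -0.52, 25 mm is 0.5, -8 degrees is -0.1778.

```bash
python3 drive.py '[0.16, -0.3, 0, 0, 0, -0.0889, 0.36, -0.52, 0.2, 0, 0, -0.1778, 0.4, -0.4, 0.2, 0, 0, -0.1778, 0.42, -0.3, 0.2, 0, 0, -0.1778, 0.48, -0.26, 0.2, 0, 0, -0.1778, 0.5, -0.2, 0.2, 0, 0, -0.1778, 0.28, -0.16, 0.2, 0, 0, -0.1778, 0.16, -0.08, 0.2, 0, 0, -0.1778]' 70|head -3; python3 drive.py '[0, 0, 0, 0, 0, -0.1778, 0, 0, 0, 0, 0, -0.1778, 0, 0, 0, 0, 0, -0.1778, 0, 0, 0, 0, 0, -0.0444, 0, 0, 0, 0, 0, 0, 0, 0, 0, 0, 0, 0]'|head -3;python3 -c "
from h import *
print(delta([540.5,50.7,34],103.5))"
```

```text
time_s: 16.2
ee_pos: [558.4, 76.3, 158.9]
ee_rot: [-180.0, 0.0, 77.6]
time_s: 16.8
ee_pos: [558.4, 75.2, 159.4]
ee_rot: [-180.0, 0.0, 103.1]
(array([-19.8, -23. , 125.4]), array([-0.01,  0.01, -0.39]))
```

Converted, 20 mm is 0.4, 15 mm is 0.3, -0.4 degrees is -0.0089.

```bash
python3 drive.py '[-0.2, -0.24, 0.3, 0, 0, -0.0089, -0.196, -0.22, 0.4, 0, 0, 0, 0, 0, 0.4, 0, 0, 0, 0, 0, 0.3, 0, 0, 0, 0, 0, 0.1, 0, 0, 0, 0, 0, 0, 0, 0, 0, 0, 0, 0, 0, 0, 0, 0, 0, 0, 0, 0, 0]' 68|head -3;python3 - <<'E'
from h import *
import pickle
print(delta([540.5,50.7,34],103.5))
M=camera_model("wrist");f=grab_frame("wrist");pickle.dump((M,f),open("w8.pkl","wb"))
cv2.imwrite("pics/w8.png",cv2.resize(f,(800,600),interpolation=cv2.INTER_CUBIC))
E
```

```text
time_s: 17.6
ee_pos: [541.7, 51.3, 85.4]
ee_rot: [179.9, 0.0, 103.6]
(array([-0.3, -1.4, 51.3]), array([0.11, 0.02, 0.11]))
```

View pics/w8.png

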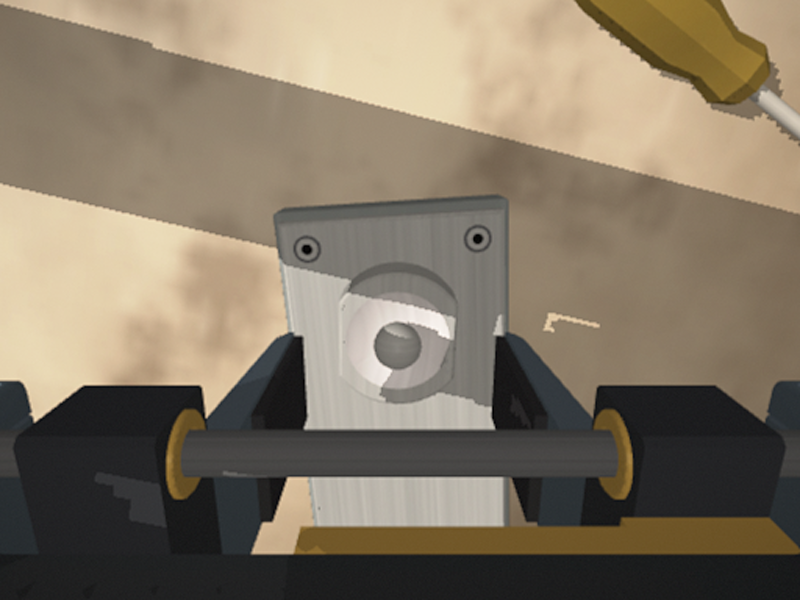

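The flats appear vertical at x≈342 and 457, midway between the fingertips (303 and 497), so the gripper is aligned and centred. The ball is central at (397,345). I'll descend and close gently.

Converted, 15 mm is 0.3, 12 mm is 0.24.

```bash
python3 drive.py '[0, -0.006, 0.2, 0, 0, 0, 0, 0, 0.3, 0, 0, 0, 0, 0, 0.24, 0, 0, 0, 0, 0, 0.16, 0, 0, 0, 0, 0, 0.08, 0, 0, 0, 0, 0, 0.03, 0, 0, 0, 0, 0, 0, 0, 0, 0, 0, 0, 0, 0, 0, 0]' 64; python3 drive.py '[0, 0, 0, 0, 0, 0, 0, 0, 0, 0, 0, 0, 0, 0, 0, 0, 0, 0, 0, 0, 0, 0, 0, 0]' 55 5;python3 drive.py '[0, 0, 0, 0, 0, 0, 0, 0, 0, 0, 0, 0, 0, 0, 0, 0, 0, 0, 0, 0, 0, 0, 0, 0]' 52 4
```

```text
time_s: 18.45
ee_pos: [541.0, 51.2, 34.3]
ee_rot: [179.9, 0.0, 103.6]
force: [-0.4, -0.3, 0.2]
gripper_width: 64.0
gripper_force: 0.0
time_s: 18.85
ee_pos: [540.7, 51.2, 34.0]
ee_rot: [180.0, 0.0, 103.6]
force: [0.8, 0.7, 0.4]
gripper_width: 55.2
gripper_force: 0.0
time_s: 19.25
ee_pos: [540.6, 51.2, 33.9]
ee_rot: [-180.0, 0.0, 103.6]
force: [-0.7, -0.3, -0.0]
gripper_width: 51.8
gripper_force: 0.0
```

```bash
python3 drive.py '[0, 0, 0, 0, 0, 0, 0, 0, 0, 0, 0, 0, 0, 0, 0, 0, 0, 0, 0, 0, 0, 0, 0, 0]' 50 5; python3 drive.py '[0, 0, 0, 0, 0, 0, 0, 0, 0, 0, 0, 0, 0, 0, 0, 0, 0, 0, 0, 0, 0, 0, 0, 0]' 48 10;python3 drive.py '[0, 0, 0, 0, 0, 0, 0, 0, 0, 0, 0, 0, 0, 0, 0, 0, 0, 0, 0, 0, 0, 0, 0, 0]' 40 40
```

```text
time_s: 19.65
ee_pos: [540.9, 51.2, 33.9]
ee_rot: [180.0, 0.0, 103.6]
force: [1.1, 1.3, -0.5]
gripper_width: 50.2
gripper_force: 4.9
time_s: 20.05
ee_pos: [540.9, 51.2, 33.9]
ee_rot: [180.0, 0.0, 103.6]
force: [2.2, -0.6, -1.5]
gripper_width: 51.0
gripper_force: 9.9
time_s: 20.45
ee_pos: [540.7, 51.2, 34.0]
ee_rot: [180.0, 0.0, 103.6]
force: [2.7, 1.5, -0.9]
gripper_width: 49.9
gripper_force: 39.7
```

Converted, 5 degrees is 0.1111.

```bash
python3 drive.py '[0, 0, 0, 0, 0, 0.0222, 0, 0, 0, 0, 0, 0.0444, 0, 0, 0, 0, 0, 0.0889, 0, 0, 0, 0, 0, 0.1111, 0, 0, 0, 0, 0, 0.1111, 0, 0, 0, 0, 0, 0.1111, 0, 0, 0, 0, 0, 0.1111, 0, 0, 0, 0, 0, 0.1111]'; python3 drive.py '[0, 0, 0, 0, 0, 0.1111, 0, 0, 0, 0, 0, 0.1111, 0, 0, 0, 0, 0, 0.1111, 0, 0, 0, 0, 0, 0.1111, 0, 0, 0, 0, 0, 0.1111, 0, 0, 0, 0, 0, 0.1111, 0, 0, 0, 0, 0, 0.1111, 0, 0, 0, 0, 0, 0.1111]'; python3 drive.py '[0, 0, 0, 0, 0, 0.1111, 0, 0, 0, 0, 0, 0.1111, 0, 0, 0, 0, 0, 0.0556, 0, 0, 0, 0, 0, 0.0333, 0, 0, 0, 0, 0, 0, 0, 0, 0, 0, 0, 0, 0, 0, 0, 0, 0, 0]'
```

```text
time_s: 21.25
ee_pos: [539.8, 51.7, 33.9]
ee_rot: [-179.9, -0.0, 71.4]
force: [-0.6, 3.9, 0.7]
gripper_width: 49.8
gripper_force: 39.6
time_s: 22.05
ee_pos: [539.9, 51.0, 33.9]
ee_rot: [-180.0, 0.1, 31.4]
force: [-0.3, 1.0, 0.1]
gripper_width: 49.8
gripper_force: 39.6
time_s: 22.75
ee_pos: [539.9, 50.9, 33.9]
ee_rot: [180.0, 0.1, 17.6]
force: [-1.9, -3.0, 1.9]
gripper_width: 49.7
gripper_force: 39.7
```

Converted, -3 mm is -0.06, -2 mm is -0.04.

```bash
python3 drive.py '[0, 0, -0.01, 0, 0, 0, 0, 0, -0.02, 0, 0, 0, 0, 0, -0.04, 0, 0, 0, 0, 0, -0.06, 0, 0, 0, 0, 0, -0.06, 0, 0, 0, 0, 0, -0.04, 0, 0, 0, 0, 0, 0, 0, 0, 0, 0, 0, 0, 0, 0, 0]'
```

```text
time_s: 23.55
ee_pos: [540.7, 51.2, 45.5]
ee_rot: [180.0, -0.0, 17.6]
force: [-0.3, -0.3, -5.2]
gripper_width: 49.9
gripper_force: 39.7
```

The rows are not in the units I measure in: shifts go in shares of 50 mm and turns go in shares of 45 degrees. I convert before sending: -4 mm is -0.08, -3 mm is -0.06.

```bash
python3 drive.py '[0, 0, -0.02, 0, 0, 0, 0, 0, -0.04, 0, 0, 0, 0, 0, -0.06, 0, 0, 0, 0, 0, -0.08, 0, 0, 0, 0, 0, -0.08, 0, 0, 0, 0, 0, -0.08, 0, 0, 0, 0, 0, -0.08, 0, 0, 0, 0, 0, -0.08, 0, 0, 0]'; python3 drive.py '[0, 0, -0.1, 0, 0, 0, 0, 0, -0.12, 0, 0, 0, 0, 0, -0.14, 0, 0, 0, 0, 0, -0.14, 0, 0, 0, 0, 0, -0.14, 0, 0, 0, 0, 0, -0.14, 0, 0, 0, 0, 0, -0.14, 0, 0, 0, 0, 0, -0.14, 0, 0, 0]'; python3 drive.py '[0, 0, -0.14, 0, 0, 0, 0, 0, -0.14, 0, 0, 0, 0, 0, -0.12, 0, 0, 0, 0, 0, -0.1, 0, 0, 0, 0, 0, -0.08, 0, 0, 0, 0, 0, -0.06, 0, 0, 0, 0, 0, -0.04, 0, 0, 0, 0, 0, -0.02, 0, 0, 0]'; python3 drive.py '[0, 0, 0, 0, 0, 0, 0, 0, 0, 0, 0, 0, 0, 0, 0, 0, 0, 0, 0, 0, 0, 0, 0, 0, 0, 0, 0, 0, 0, 0, 0, 0, 0, 0, 0, 0, 0, 0, 0, 0, 0, 0, 0, 0, 0, 0, 0, 0]'; python3 - <<'E'
from h import *
f=grab_frame("wrist")
cv2.imwrite("pics/w9.png",cv2.resize(f,(800,600),interpolation=cv2.INTER_CUBIC))
E
```

```text
time_s: 24.35
ee_pos: [540.7, 51.2, 71.9]
ee_rot: [180.0, -0.0, 17.6]
force: [-0.1, 0.8, -5.5]
gripper_width: 49.7
gripper_force: 39.7
time_s: 25.15
ee_pos: [540.6, 51.2, 125.0]
ee_rot: [180.0, -0.0, 17.6]
force: [0.0, -0.5, -5.6]
gripper_width: 49.7
gripper_force: 39.7
time_s: 25.95
ee_pos: [540.6, 51.1, 159.5]
ee_rot: [180.0, 0.0, 17.6]
force: [-0.1, -0.4, -4.8]
gripper_width: 49.7
gripper_force: 39.7
time_s: 26.75
ee_pos: [540.7, 51.1, 159.4]
ee_rot: [180.0, -0.0, 17.6]
force: [-0.2, 0.9, -4.6]
gripper_width: 50.0
gripper_force: 39.7
```

View pics/w9.png

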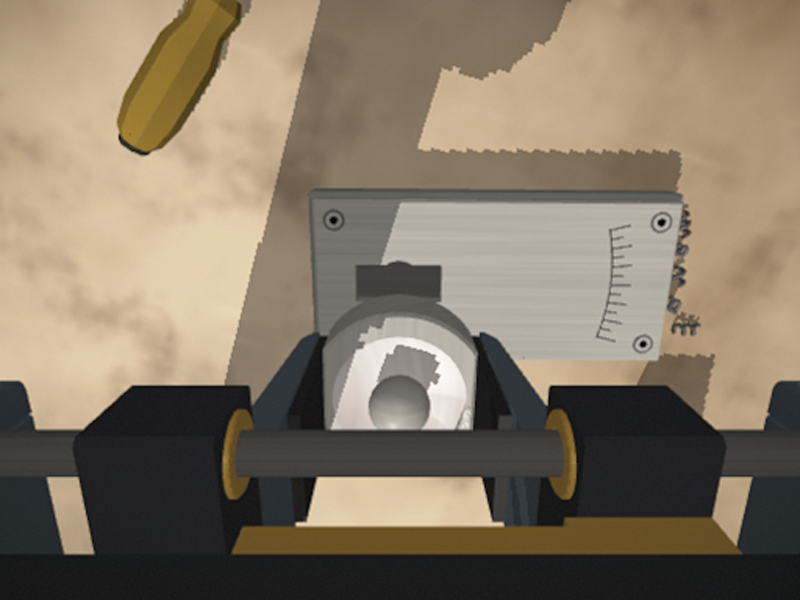

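The seat is lifted clear, level between the fingers, with the ball central at (400,402). The keyhole is empty at (398,282) and the curls lie on the bench beyond the free end.

```bash
python3 -c "
from workcell import env, telemetry, grab_frame, camera_model, job_done
print(job_done())"
```

```text
the job is handed in; nothing more can be done
None
```

I handed the job in at about 27 s of the 72 s: the swarf was wiped onto the bench with the block, the block put back down, and the seat quarter-turned and lifted about 12.5 cm, held level and still with the ball central; `job_done()` returned no verdict.

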